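# Feed a fired test tile through the foot-dressing jig with a push stick

### The arm

A 6-joint arm with a two-finger parallel gripper is mounted at the origin on a cart in front of the work surface, level with it; the furniture and walls round the work are solid. World frame = base frame: x ahead of the robot, y to its left, z up, the work surface at z = 0. Lengths are in m, angles in degrees, forces in N, time in s.
With the tool pointing down it reaches from about 0.35 to 0.975 m from the base axis. Payload 4.9 kg.
Tool frame: the origin (TCP) lies at the very end of the fingers, on their centre line; the grasp point (between the pads) lies 19 mm behind it; z points along the fingers, y is the line along which they close (so a half turn about z gives the same grasp; the last joint's range is limited). The gripper opens to 85 mm and grips with 20 to 120 N. Pads are 22 mm wide; open, the fingers measure 114 mm over their backs; the gripper's body (76 mm by 85 mm) begins 54 mm behind the grasp point. The pads swing forward as they close: fully open they stand 13 mm farther back than shut.
Start: joints at [-73.74, 3.019, 92.412, -0, 84.569, -6.818], TCP at [0.245, -0.575, 0.231] pointing down, gripper open.
Joint ranges: [-172.51, 172.51], [-57.92, 126.97], [3.15, 148.05], [-58.71, 238.71], [5.1, 150.11], [-179.66, 179.66]. Speed limits (degrees/s): [147.25, 147.25, 180, 180, 180, 180].

### API

Orientations are given as a 3x3 rotation matrix whose columns are the frame's x, y, z axes.
In Python, from plant import env gives the robot as it stands.
- The arm moves only by the shell command python3 -m inch 'ROWS' [FORCE]. ROWS is JSON, a list that holds one entry, the list of rows, each a list of 7 numbers: the shift along the world's x, y, z in m, then the turn, a rotation vector about the world's x, y, z in degrees, then the opening in per cent of the stroke, from 0 (shut) to 100 (fully open). In form: [[[tx, ty, tz, ax, ay, az, gripper], ...]]. A call has 1 to 10 rows; each row is the pose to reach, as a shift and turn from the pose commanded when the call began; what a row does not reach only later rows make up. A row lasts 1/12 s, in which the tool goes at most 41.7 mm and 7.16 degrees, less where a joint would pass 70% of its speed; a pose out of reach is approached as far as the arm can. A call with a gripper value outside its range is refused whole. The fingers move at their own pace and stop on an object; FORCE is the grip in N (left out, the last holds). Time passes only in rows, so rows that repeat a pose let the fingers close. It gives the time, the measured TCP pose, the force, the opening and the grip force at its end, in the units of the state.
- env.read_state(): the state, without advancing time (a new reading comes with each control period).
- env.get_image(name): name is "scene" or "top" or "wrist"; returns a dict with "frame" (480x640x3 uint8, red, green, blue), "depth" (480x640 float32, m along the optical axis (not along the pixel's ray), 0 where there is no reading), "fx", "fy", "cx", "cy" (pixels), "R" (3x3) and "t" (3): a world point X has camera coordinates R X + t. Camera axes: x right, y down, z forward; pixel columns grow to the right and rows downward; lengths in m; the calibration is good to about 2 mm. A picture is of the moment at which its call begins.
- env.close_job(): hands the job in; it is judged then, once.
The state is a dict: "t": time; "joints": joint angles; "qvel": joint speeds; "effort": joint torques, N m; "ee_pos": TCP position; "tool_rot": TCP orientation; "contact_force": force on the tool from outside, world axes, zero at the start; "ft_torque": the same for the moment, N m; "finger_gap": opening from 0.0 (shut) to 1.0 (fully open); "grasp_force": force on a finger pad.
Only numpy, scipy, OpenCV 4.12 (cv2) and the standard library are available. Lean on these libraries where they do the work, as an engineer would, in place of code of your own. Each camera call takes 0.05 s, during which the arm holds its last target. There are 200 camera calls.

### The job

Dress the foot of the brown test tile: lay it flat, glaze up, on the infeed end of the dressing jig and let go of it, then take the orange push stick and feed the tile lengthwise through the guide channel, under the sprung roller, until it lies flat on the outfeed deck, wholly clear of the bridge. Keep the fingers off the tile once it has entered the channel. Finally draw the stick back out and put it down on the bench or the mat, clear of the jig, standing flat on its sole; leave the cream tile alone.

Things in the scene. Friction and masses are not known exactly. Their poses are not given: they have to be found in the camera images.
- jig: foot-dressing jig, fixed to the bench: grey deck 355 x 104 mm, its top 16 mm above the bench, from x=-190 to +165 mm. Origin on the bench under the blue bridge; x = feed direction, y across, z up. The bridge spans x=-15 to +15 mm, is 101 mm wide and with its knobs 79 mm high: too low for a hand. A dark abrasive pad lies flush in the deck below it
- throat (a point): deck surface in mid channel right under the roller (jig x=0, 16 mm above the bench). The channel's two aluminium rails are 12 mm high and 49 mm apart from jig x=-40 to +65 mm
- infeed (a point): deck surface in the middle of the infeed deck, where the tile is laid (jig x=-125 mm). The infeed deck is open and flat from jig x=-190 to -92 mm; from there two flared fences, 12 mm high, lead from 74 mm apart to the channel at x=-40 mm
- outfeed (a point): deck surface in the middle of the outfeed deck (jig x=+105 mm), which has side lips 8 mm high, 58 mm apart, and an end stop 10 mm high whose near face is at jig x=+157 mm
- hold_down (a joint): lift of the sprung hold-down roller (24 mm diameter, free turning) in m: 0 at rest, where it leaves 7.5 mm over the deck; about 0.002 with a tile below. The spring presses with about 5 N and the tile needs some 3 to 6 N of push to enter
- brown_tile: glaze test tile with brown top, 68 mm (its x) x 45 mm (its y) x 10 mm high, 55 g; origin at the centre of its underside; lies face up on the black desk mat (4 mm above the bench)
- cream_tile: the same tile with cream top; not to be used
- push_stick: orange push stick standing on its sole on the black desk mat (4 mm above the bench), 100 g. Sole 150 x 30 x 6.5 mm from x=-35 to +115 mm (blunt rubber nose at +x); upright handle 40 mm (x) x 16 mm (y), up to 60 mm above the underside, to be gripped across its 16 mm from above. Origin at the underside, below the middle of the handle
- stick_nose (a point): middle of the nose's face of the push stick, 115 mm ahead of the handle's middle, 3 mm above the underside
- stick_grip (a point): middle of the push stick's handle, 42 mm above the underside

How it is judged:
By the outcome, as a careful person would: the job done as asked, in the order asked, and still so for the second after the job is handed in, with the robot touching nothing.
It also fails if it takes over 72 s, if anything falls off the work surface, if the arm or the gripper's body presses on something with over 40 N, if the wrist force passes 120 N, or if a joint passes its speed limit or range.

## Working session

There is one attempt and no reset: what is moved stays moved. The work goes in short steps, Python scripts to look and compute and a shell command to move; the robot and the scene stay as the last step left them, time stands still between calls to the robot, and variables do not carry over. Pictures are saved under pics/ and viewed, at most 12 in all, crops included, and the job is handed in when it is done.

```bash
ls; mkdir -p pics; python3 - <<'E'
from plant import env
import cv2,numpy as np,pickle
for n in ("top","scene"):
    d=env.get_image(n); pickle.dump(d,open(f"{n}.pkl","wb"))
    cv2.imwrite(f"pics/{n}0.png",d["frame"][:,:,::-1])
    print(n,d["fx"],d["cx"],d["cy"],np.round(-np.array(d["R"]).T@d["t"],3),np.round(d["R"],2).tolist())
s=env.read_state();print(s["t"],s["ee_pos"],np.round(s["tool_rot"],3).tolist(),s["finger_gap"])
E
```

```text
pics
top 611.8327531975153 322.3899552313667 256.1318072042261 [ 0.277 -0.068  1.434] [[-0.0, -1.0, 0.01], [-0.98, 0.0, -0.18], [0.18, -0.01, -0.98]]
scene 624.3419137579962 323.155926465043 247.22771037659436 [-0.132  0.67   0.995] [[-0.74, -0.67, -0.01], [-0.45, 0.51, -0.74], [0.5, -0.54, -0.68]]
0.1 [ 0.24482222 -0.57442011  0.23018286] [[0.92, 0.392, -0.001], [0.392, -0.92, 0.002], [0.0, -0.002, -1.0]] 0.9989085708711496
```

View pics/top0.png

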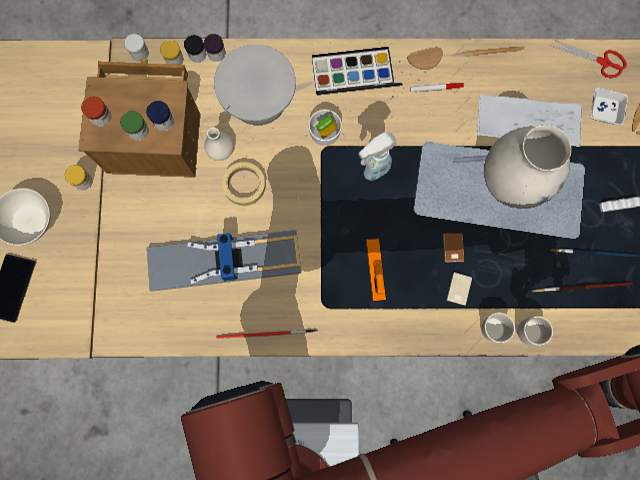

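View pics/scene0.png

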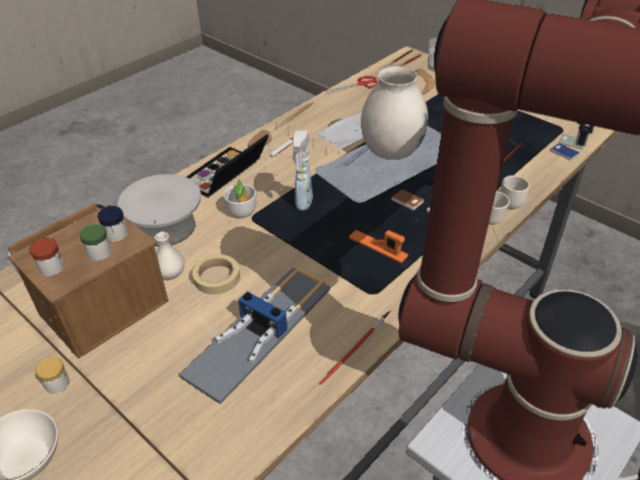

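The top view shows the jig with its bridge at (228,256) and the infeed deck on the left. The stick is at (376,268), brown tile at (454,247) and cream tile at (459,288). Next I measure by colour.

```bash
cat > h.py <<'E'
import cv2,numpy as np
def ray(d,uv,z):
    uv=np.atleast_2d(uv).astype(float);R=np.array(d["R"]);c=-R.T@np.array(d["t"])
    r=np.c_[(uv[:,0]-d["cx"])/d["fx"],(uv[:,1]-d["cy"])/d["fy"],np.ones(len(uv))]@R
    return c+r*((z-c[2])/r[:,2])[:,None]
def hsv(d): return cv2.cvtColor(d["frame"],cv2.COLOR_RGB2HSV)
def big(m,box=None):
    m=m.astype(np.uint8)
    if box: k=np.zeros_like(m);k[box[1]:box[3],box[0]:box[2]]=1;m=m*k
    c,_=cv2.findContours(m,cv2.RETR_EXTERNAL,cv2.CHAIN_APPROX_NONE)
    return max(c,key=cv2.contourArea)[:,0,:]
def rect(d,c,z):
    P=ray(d,c,z)[:,:2].astype(np.float32);(x,y),(w,h),a=cv2.minAreaRect(P)
    if w<h: w,h,a=h,w,a+90
    return np.round([x,y,w,h],4),round((a+90)%180-90,2)  # centre, long, short, dir of long axis
E
python3 - <<'E'
import pickle,numpy as np,cv2
from h import *
d=pickle.load(open("top.pkl","rb"));H=hsv(d)
h,s,v=[H[:,:,i].astype(int) for i in range(3)]
for n,u in dict(br=(450,240),cr=(459,288),st=(374,250),deck=(165,265),bridge=(228,262)).items(): print(n,H[u[1],u[0]])
for n,m,box,z in (("brown",(v>60)&(s>90)&(h<20),(435,225,475,270),.014),
 ("cream",(v>120),(435,266,480,312),.014),
 ("stick",(h<20)&(s>150)&(v>120),(360,230,392,308),.0105),
 ("bridge",(h>95)&(h<125)&(s>120)&(v>60),(200,225,250,290),.06),
 ("deck",(s<70)&(v>60),(140,225,330,305),.016)):
    c=big(m,box);print(n,cv2.boundingRect(c),cv2.contourArea(c),rect(d,c,z))
    if n=="deck":print(ray(d,cv2.boxPoints(cv2.minAreaRect(c)),.016).round(3).tolist())
cv2.imwrite("pics/crop.png",cv2.resize(d["frame"][220:320,130:490,::-1],(800,222),interpolation=2))
E
```

```text
br [ 13 164  87]
cr [ 22  51 216]
st [ 15 255 153]
deck [104  28 135]
bridge [107 193 139]
brown (444, 233, 20, 29) 456.0 (array([ 0.5526, -0.3895,  0.0678,  0.0432]), 0.58)
cream (447, 272, 25, 33) 519.0 (array([ 0.4537, -0.3985,  0.0693,  0.0446]), -16.42)
stick (367, 239, 19, 62) 692.0 (array([ 0.5008, -0.204 ,  0.1472,  0.0296]), 5.22)
bridge (217, 234, 20, 47) 545.0 (array([0.5224, 0.1423, 0.108 , 0.0332]), 9.22)
deck (147, 229, 154, 62) 5175.0 (array([0.5227, 0.1543, 0.3552, 0.1072]), -83.2)
[[0.554, 0.341, 0.016], [0.597, -0.016, 0.016], [0.49, -0.028, 0.016], [0.449, 0.324, 0.016]]
```

View pics/crop.png

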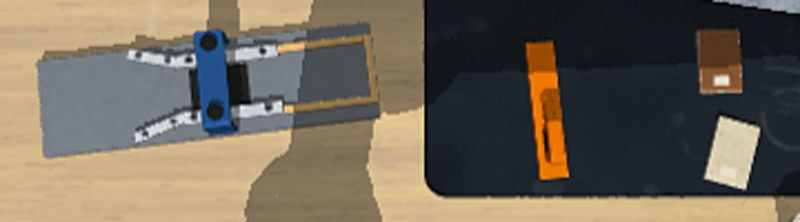

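Every size matches the data given: tile 68x43 mm, stick 147x30 mm, deck 355x107 mm. The jig origin comes out near (0.524, 0.142) with the feed axis at -83.2°. The tile is at (0.553, -0.390), yaw 0.6°. I'm moving above the tile.

```bash
python3 -m inch '[[[0.308,0.185,-0.08,0,0,-22.5,78],[0.308,0.185,-0.08,0,0,-22.5,78],[0.308,0.185,-0.08,0,0,-22.5,78],[0.308,0.185,-0.08,0,0,-22.5,78],[0.308,0.185,-0.08,0,0,-22.5,78],[0.308,0.185,-0.08,0,0,-22.5,78],[0.308,0.185,-0.08,0,0,-22.5,78],[0.308,0.185,-0.08,0,0,-22.5,78],[0.308,0.185,-0.08,0,0,-22.5,78],[0.308,0.185,-0.08,0,0,-22.5,78]]]' 40
python3 -m inch '[[[0,0,0,0,0,0,78],[0,0,0,0,0,0,78]]]'
python3 - <<'E'
from plant import env
from h import *
d=env.get_image("wrist");cv2.imwrite("pics/w1.png",d["frame"][:,:,::-1])
H=hsv(d);h,s,v=[H[:,:,i].astype(int) for i in range(3)]
c=big((v>60)&(s>90)&(h<25));print(cv2.boundingRect(c),rect(d,c,.014))
t=env.read_state();print(t["ee_pos"],np.round(t["tool_rot"],3).tolist())
E
```

```text
t: 0.93
ee_pos: [0.5567, -0.3846, 0.1481]
tool_rot: [[1.0, 0.016, -0.001], [0.016, -1.0, 0.005], [-0.001, -0.005, -1.0]]
contact_force: [-0.9, -0.5, 0.3]
finger_gap: 0.782
grasp_force: 0.0
t: 1.1
ee_pos: [0.5527, -0.3898, 0.1507]
tool_rot: [[1.0, 0.011, -0.001], [0.011, -1.0, 0.0], [-0.001, -0.0, -1.0]]
contact_force: [-0.3, 0.6, -0.3]
finger_gap: 0.78
grasp_force: 0.0
(40, 187, 91, 204) (array([ 0.4879, -0.1913,  0.1747,  0.0714]), 3.88)
[ 0.55237024 -0.39047779  0.15126141] [[1.0, 0.009, -0.0], [0.009, -1.0, -0.0], [-0.0, 0.0, -1.0]]
```

View pics/w1.png

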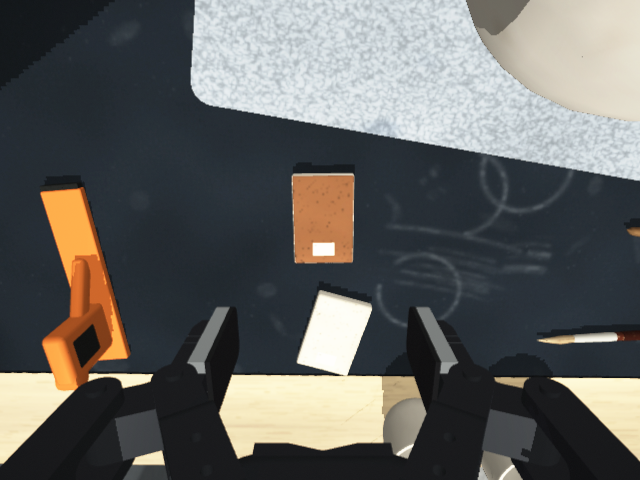

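The wrist view shows the brown tile at cols 293–354, rows 173–263, the cream tile below it, and the stick at left with its dark nose up (+x). I'm measuring the tile and the stick's nose.

```bash
python3 - <<'E'
from plant import env
from h import *
d=env.get_image("wrist")
H=hsv(d);h,s,v=[H[:,:,i].astype(int) for i in range(3)]
c=big(((v>60)&(s>60)|(v>200)),(270,168,380,280));print(cv2.boundingRect(c),rect(d,c,.014))
m=(v>60)&(s>150)&(h<25)
c=big(m,(20,150,150,254));r=rect(d,c,.0105);print(r)
P=ray(d,c,.0105)[:,:2];L=P[P[:,0]>P[:,0].max()-.012];print("nose",P[:,0].max(),L[:,1].min(),L[:,1].max())
print(P[np.argmax(P[:,0])])
E
```

```text
(291, 174, 62, 89) (array([ 0.5543, -0.3895,  0.0675,  0.0446]), 0.59)
(array([ 0.5492, -0.2011,  0.0518,  0.0331]), 5.34)
nose 0.57622118956385 -0.2162456897776358 -0.1825990455698791
[ 0.57622119 -0.21464375]
```

```bash
python3 -m inch '[[[0.0015,0.001,-0.04,0,0,0,78],[0.0015,0.001,-0.08,0,0,0,78],[0.0015,0.001,-0.11,0,0,0,78],[0.0015,0.001,-0.13,0,0,0,78],[0.0015,0.001,-0.14,0,0,0,78],[0.0015,0.001,-0.146,0,0,0,78],[0.0015,0.001,-0.148,0,0,0,78],[0.0015,0.001,-0.148,0,0,0,78]]]' 40
python3 -m inch '[[[0,0,0,0,0,0,40],[0,0,0,0,0,0,40],[0,0,0,0,0,0,40],[0,0,0,0,0,0,40],[0,0,0,0,0,0,40],[0,0,0,0,0,0,40]]]' 40
```

```text
t: 1.87
ee_pos: [0.5549, -0.3901, 0.0047]
tool_rot: [[1.0, 0.009, 0.002], [0.009, -1.0, -0.001], [0.002, 0.001, -1.0]]
contact_force: [-0.6, -0.0, -0.2]
finger_gap: 0.782
grasp_force: 0.0
t: 2.37
ee_pos: [0.5558, -0.3902, 0.0058]
tool_rot: [[1.0, 0.01, 0.003], [0.01, -1.0, -0.003], [0.003, 0.003, -1.0]]
contact_force: [-0.4, 0.3, 6.1]
finger_gap: 0.51
grasp_force: 41.3
```

```bash
python3 -m inch '[[[0,0,0.03,0,0,0,40],[0,0,0.07,0,0,0,40],[0,0,0.11,0,0,0,40],[0,0,0.15,0,0,0,40],[0,0.04,0.16,0,0,7,40],[0,0.08,0.16,0,0,14,40],[0,0.12,0.16,0,0,21,40],[0,0.16,0.16,0,0,28,40],[0,0.2,0.16,0,0,35,40],[0,0.24,0.16,0,0,42,40]]]'
python3 -m inch '[[[0,0.04,0,0,0,7,40],[-0.01,0.08,0,0,0,14,40],[-0.015,0.12,0,0,0,21,40],[-0.02,0.16,0,0,0,28,40],[-0.025,0.2,0,0,0,35,40],[-0.03,0.24,0,0,0,42,40],[-0.035,0.28,0,0,0,49,40],[-0.04,0.32,0,0,0,54,40],[-0.045,0.36,0,0,0,54,40],[-0.045,0.4,0,0,0,54,40]]]'
python3 -m inch '[[[0,0.016,-0.03,0,0,0,40],[0,0.016,-0.06,0,0,0,40],[0,0.016,-0.06,0,0,0,40],[0,0.016,-0.06,0,0,0,40]]]'
python3 - <<'E'
from plant import env
from h import *
d=env.get_image("wrist");cv2.imwrite("pics/w2.png",d["frame"][:,:,::-1])
t=env.read_state();print(t["ee_pos"],np.round(t["tool_rot"],3).tolist(),t["finger_gap"])
E
```

```text
t: 3.2
ee_pos: [0.554, -0.147, 0.1634]
tool_rot: [[0.732, 0.681, 0.0], [0.681, -0.732, 0.0], [0.0, 0.0, -1.0]]
contact_force: [1.1, 0.6, -1.4]
finger_gap: 0.511
grasp_force: 41.1
t: 4.03
ee_pos: [0.5081, 0.2531, 0.1634]
tool_rot: [[-0.115, 0.993, -0.0], [0.993, 0.115, 0.0], [0.0, -0.0, -1.0]]
contact_force: [0.4, -0.6, -0.6]
finger_gap: 0.511
grasp_force: 41.1
t: 4.37
ee_pos: [0.5075, 0.2665, 0.1012]
tool_rot: [[-0.115, 0.993, -0.005], [0.993, 0.115, -0.002], [-0.001, -0.005, -1.0]]
contact_force: [0.1, 0.1, -1.0]
finger_gap: 0.507
grasp_force: 41.1
[0.50926019 0.26672625 0.10348857] [[-0.114, 0.993, -0.001], [0.993, 0.114, -0.0], [-0.0, -0.001, -1.0]] 0.5066706045066819
```

View pics/w2.png

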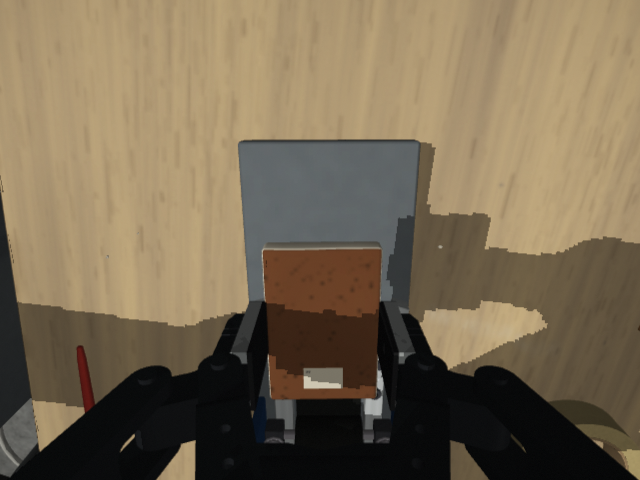

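The tile is held level at rows 243–400. The deck's end edge runs from (239,141) to (419,141), parallel to the tile. I'm checking the deck axis from this view.

```bash
python3 - <<'E'
from plant import env
from h import *
d=env.get_image("wrist")
P=ray(d,[(239,141),(419,141)],.016)[:,:2];print(P.round(4),np.linalg.norm(P[0]-P[1]),np.degrees(np.arctan2(*(P[1]-P[0])[::-1])))
m=P.mean(0);f=np.array([np.cos(np.radians(-83.2)),np.sin(np.radians(-83.2))])
print("end",m,"origin",m+.19*f,"infeed",m+.065*f)
E
```

```text
[[0.4543 0.3249]
 [0.5561 0.3367]] 0.10248143400447625 6.623553879496876
end [0.50516181 0.33080715] origin [0.52765856 0.14214371] infeed [0.51285807 0.2662644 ]
```

```bash
python3 -m inch '[[[0.002,0.003,-0.03,0,0,0,40],[0.002,0.003,-0.055,0,0,0,40],[0.002,0.003,-0.072,0,0,0,40],[0.002,0.003,-0.08,0,0,0,40],[0.002,0.003,-0.083,0,0,0,40],[0.002,0.003,-0.085,0,0,0,40],[0.002,0.003,-0.087,0,0,0,40],[0.002,0.003,-0.087,0,0,0,40]]]'
```

```text
t: 5.13
ee_pos: [0.5127, 0.2703, 0.0178]
tool_rot: [[-0.114, 0.993, 0.003], [0.993, 0.114, 0.001], [0.001, 0.003, -1.0]]
contact_force: [0.0, 0.0, -0.2]
finger_gap: 0.509
grasp_force: 41.2
```

```bash
python3 -m inch '[[[0,0,-0.0015,0,0,0,40],[0,0,-0.0015,0,0,0,40]]]'
python3 -m inch '[[[0,0,0,0,0,0,55],[0,0,0,0,0,0,60],[0,0,0,0,0,0,70],[0,0,0,0,0,0,75],[0,0,0.02,0,0,0,75],[0,0,0.05,0,0,0,75],[0,0,0.09,0,0,0,75],[0,0,0.13,0,0,0,75],[0,0,0.13,0,0,0,75],[0,0,0.13,0,0,0,75]]]'
python3 - <<'E'
from plant import env
from h import *
d=env.get_image("wrist");cv2.imwrite("pics/w3.png",d["frame"][:,:,::-1])
t=env.read_state();print(t["ee_pos"],np.round(t["tool_rot"],3).tolist(),t["finger_gap"])
E
```

```text
t: 5.3
ee_pos: [0.5127, 0.2703, 0.0178]
tool_rot: [[-0.115, 0.993, 0.002], [0.993, 0.115, 0.0], [-0.0, 0.002, -1.0]]
contact_force: [-3.8, -2.6, 9.0]
finger_gap: 0.513
grasp_force: 42.1
t: 6.13
ee_pos: [0.5137, 0.2709, 0.1488]
tool_rot: [[-0.115, 0.993, 0.007], [0.993, 0.115, 0.003], [0.002, 0.007, -1.0]]
contact_force: [0.3, -0.8, 1.3]
finger_gap: 0.75
grasp_force: 0.0
[0.51205137 0.27028002 0.14590693] [[-0.115, 0.993, 0.002], [0.993, 0.115, 0.001], [0.001, 0.002, -1.0]] 0.7510057321584557
```

View pics/w3.png

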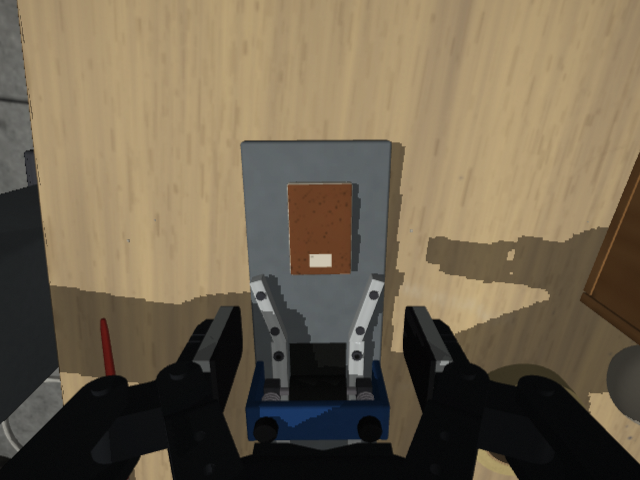

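The tile lies flat on the infeed at cols 288–352, rows 183–274, just ahead of the fences. The rails are at rows 360–395 around col 317. I'm computing the axis from these points.

```bash
python3 - <<'E'
from plant import env
from h import *
d=env.get_image("wrist")
H=hsv(d);h,s,v=[H[:,:,i].astype(int) for i in range(3)]
c=big(((v>50)&(s>100)&(h<20))|((v>180)&(s<60)),(275,170,365,277));T=rect(d,c,.026);print(cv2.boundingRect(c),T)
P=ray(d,[(241.5,141),(391,141)],.016)[:,:2];e=P.mean(0);print(P.round(4),np.linalg.norm(P[0]-P[1]),np.degrees(np.arctan2(*(P[1]-P[0])[::-1])))
for row in (290,300,330,360,370,380,390): # bright aluminium
    print(row,"".join("#" if s[row,i]<40 and v[row,i]>150 else "." for i in range(245,395)))
a=np.radians(-83.3);f=np.array([np.cos(a),np.sin(a)]);n=np.array([-f[1],f[0]])
print("tile rel deck end: along",(T[0][:2]-e)@f,"across",(T[0][:2]-e)@n, "origin",e+.19*f)
E
```

```text
(291, 184, 65, 91) (array([0.5126, 0.2707, 0.0661, 0.0436]), -82.85)
[[0.4508 0.3243]
 [0.5509 0.3359]] 0.1008326152232556 6.6244319759512456
290 ..........############.........................................................................................................#############..........
300 ........................##..................................................................................................######....................
330 ................................................................................................................##..........#.........................
360 ............................................................................................................##........................................
370 ...........................................................................................................##############.............................
380 ......................................................................................................................................................
390 ......................................................................................................................................................
tile rel deck end: along 0.06038903335190191 across 0.004737974113959572 origin [0.52301619 0.14142141]
```

```bash
python3 -m inch '[[[-0.004,-0.04,0.005,0,0,7,60],[-0.008,-0.08,0.005,0,0,14,60],[-0.012,-0.12,0.005,0,0,21,60],[-0.016,-0.16,0.005,0,0,28,60],[-0.02,-0.2,0.005,0,0,35,60],[-0.024,-0.24,0.005,0,0,42,60],[-0.028,-0.28,0.005,0,0,49,60],[-0.032,-0.32,0.005,0,0,56,60],[-0.038,-0.36,0.005,0,0,63,60],[-0.044,-0.4,0.005,0,0,70,60]]]'
python3 -m inch '[[[-0.007,-0.04,0,0,0,7,60],[-0.007,-0.079,0,0,0,14,60],[-0.007,-0.079,0,0,0,18.7,60],[-0.007,-0.079,0,0,0,18.7,60],[-0.007,-0.079,0,0,0,18.7,60]]]'
python3 - <<'E'
from plant import env
from h import *
d=env.get_image("wrist");cv2.imwrite("pics/w4.png",d["frame"][:,:,::-1])
t=env.read_state();print(t["ee_pos"],np.round(t["tool_rot"],3).tolist(),t["finger_gap"])
H=hsv(d);h,s,v=[H[:,:,i].astype(int) for i in range(3)]
c=big((v>60)&(s>150)&(h<25));print(cv2.boundingRect(c))
p=d["R"]@np.r_[t["ee_pos"][:2],.064]+d["t"];print(d["fx"]*p[0]/p[2]+d["cx"],d["fy"]*p[1]/p[2]+d["cy"])
E
```

```text
t: 7.07
ee_pos: [0.4704, -0.0999, 0.1472]
tool_rot: [[-0.944, 0.329, -0.004], [0.329, 0.944, 0.002], [0.004, 0.0, -1.0]]
contact_force: [0.1, 0.3, 0.2]
finger_gap: 0.597
grasp_force: 0.0
t: 7.48
ee_pos: [0.4641, -0.1774, 0.1476]
tool_rot: [[-1.0, 0.019, -0.003], [0.019, 1.0, 0.002], [0.003, 0.002, -1.0]]
contact_force: [0.1, 0.6, -0.2]
finger_gap: 0.603
grasp_force: 0.0
[ 0.46438251 -0.17677848  0.14794345] [[-1.0, 0.017, -0.003], [0.017, 1.0, 0.002], [0.003, 0.002, -1.0]] 0.5980712137587993
(253, 175, 65, 180)
321.6145452435905 249.7112896561625
```

View pics/w4.png

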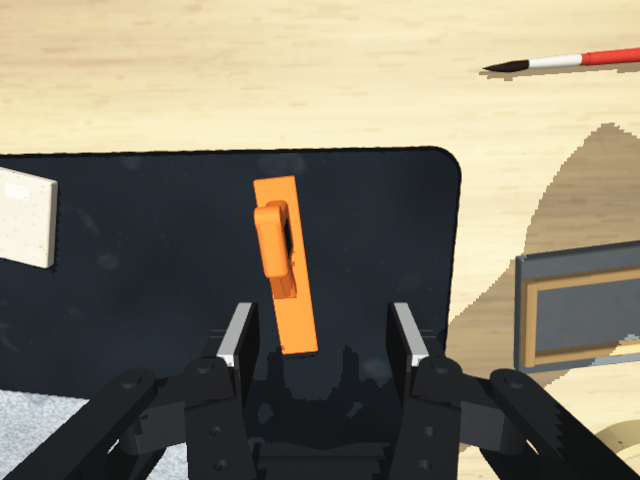

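The stick is seen at cols 253–318, rows 175–355. The handle top is around (272,241) and the sole runs from its tail (275,179) to its nose (300,353). The last move fell about 32 mm short, so I'm computing a correction.

```bash
python3 - <<'E'
from plant import env
from h import *
d=env.get_image("wrist");t=env.read_state();print(t["ee_pos"])
H=hsv(d);h,s,v=[H[:,:,i].astype(int) for i in range(3)]
c=big((v>60)&(s>150)&(h<25));print(rect(d,c,.0105))
A=ray(d,[(254,181),(296,176),(283,355),(318,351)],.0105)[:,:2];tail,nose=A[:2].mean(0),A[2:].mean(0)
u=nose-tail;print("len",np.linalg.norm(u),np.degrees(np.arctan2(u[1],u[0])),"handle from nose",nose-.115*u/np.linalg.norm(u),"from tail",tail+.035*u/np.linalg.norm(u))
print("handle top",ray(d,(272.5,241),.064))
E
```

```text
[ 0.46467925 -0.17651155  0.14834824]
(array([ 0.5014, -0.2056,  0.1467,  0.0345]), 5.51)
len 0.1462348535325171 5.222041158747284 handle from nose [ 0.4607847  -0.20611326] from tail [ 0.46453422 -0.20577057]
handle top [[ 0.45870742 -0.20604458  0.064     ]]
```

```bash
python3 -m inch '[[[-0.004,-0.0295,0,0,0,6.2,60],[-0.004,-0.0295,0,0,0,6.2,60],[-0.004,-0.0295,-0.04,0,0,6.2,60],[-0.004,-0.0295,-0.07,0,0,6.2,60],[-0.004,-0.0295,-0.1,0,0,6.2,60],[-0.004,-0.0295,-0.115,0,0,6.2,60],[-0.004,-0.0295,-0.121,0,0,6.2,60],[-0.004,-0.0295,-0.121,0,0,6.2,60]]]'
python3 -m inch '[[[0,0,0,0,0,0,40],[0,0,0,0,0,0,20],[0,0,0,0,0,0,0],[0,0,0,0,0,0,0],[0,0,0,0,0,0,0],[0,0,0,0,0,0,0],[0,0,0,0,0,0,0],[0,0,0,0,0,0,0]]]' 60
```

```text
t: 8.25
ee_pos: [0.4601, -0.2054, 0.0268]
tool_rot: [[-0.996, -0.093, -0.003], [-0.093, 0.996, 0.002], [0.003, 0.003, -1.0]]
contact_force: [0.1, -0.4, -0.6]
finger_gap: 0.603
grasp_force: 0.0
t: 8.92
ee_pos: [0.4627, -0.208, 0.0308]
tool_rot: [[-0.996, -0.093, 0.003], [-0.093, 0.996, -0.001], [-0.003, -0.002, -1.0]]
contact_force: [-0.3, 1.8, 6.7]
finger_gap: 0.177
grasp_force: 59.5
```

```bash
python3 -m inch '[[[0,0,0.02,0,0,0,0],[0,0,0.05,0,0,0,0],[0,0,0.09,0,0,0,0],[0,0.02,0.12,0,0,0,0],[0,0.05,0.13,0,0,-5,0],[0,0.08,0.13,0,0,-10,0],[0,0.11,0.13,0,0,-15,0],[0,0.14,0.13,0,0,-20,0],[0,0.17,0.13,0,0,-25,0],[0,0.2,0.13,0,0,-30,0]]]'
python3 -m inch '[[[0,0.03,0,0,0,-5,0],[0,0.06,0,0,0,-10,0],[0,0.09,0,0,0,-15,0],[0,0.12,0,0,0,-20,0],[0,0.15,0,0,0,-25,0],[0,0.18,0,0,0,-30,0],[0,0.21,0,0,0,-35,0],[0,0.24,0,0,0,-40,0],[0,0.27,0,0,0,-45,0],[0,0.3,0,0,0,-50,0]]]'
python3 -m inch '[[[0.01,0.03,0,0,0,-4,0],[0.02,0.06,0,0,0,-8.5,0],[0.029,0.09,0,0,0,-8.5,0],[0.029,0.12,0,0,0,-8.5,0],[0.029,0.142,0,0,0,-8.5,0],[0.029,0.142,0,0,0,-8.5,0],[0.029,0.142,0,0,0,-8.5,0]]]'
python3 - <<'E'
from plant import env
from h import *
d=env.get_image("wrist");cv2.imwrite("pics/w5.png",d["frame"][:,:,::-1])
t=env.read_state();print(t["ee_pos"],np.round(t["tool_rot"],3).tolist(),t["finger_gap"],t["joints"])
E
```

```text
t: 9.75
ee_pos: [0.4607, -0.006, 0.1587]
tool_rot: [[-0.907, 0.421, -0.0], [0.421, 0.907, -0.0], [0.0, -0.0, -1.0]]
contact_force: [0.4, -0.1, -0.7]
finger_gap: 0.176
grasp_force: 58.8
t: 10.58
ee_pos: [0.4608, 0.294, 0.1585]
tool_rot: [[-0.261, 0.965, -0.0], [0.965, 0.261, -0.0], [-0.0, -0.0, -1.0]]
contact_force: [1.1, -0.1, -0.6]
finger_gap: 0.177
grasp_force: 58.8
t: 11.17
ee_pos: [0.4898, 0.4351, 0.1581]
tool_rot: [[-0.121, 0.993, -0.001], [0.993, 0.121, -0.001], [-0.001, -0.001, -1.0]]
contact_force: [0.5, -1.2, -0.9]
finger_gap: 0.177
grasp_force: 58.8
[0.48994487 0.43426629 0.15811713] [[-0.12, 0.993, -0.001], [0.993, 0.12, -0.001], [-0.001, -0.001, -1.0]] 0.177843826155575 [ 3.50585239e+01  1.00201272e+01  9.19664748e+01 -3.24969075e-02
  7.80989789e+01  2.81834203e+01]
```

View pics/w5.png

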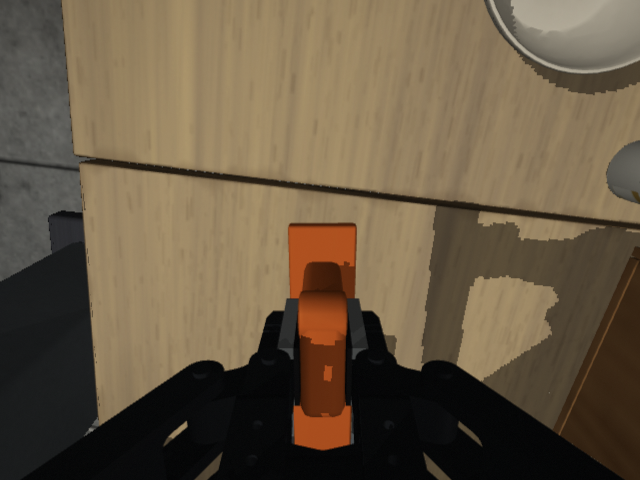

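The stick is gripped squarely. Its tail edge is at row 225 (cols 289–356) and its nose at row 445. I'm using depth to get its pitch and underside height.

```bash
python3 - <<'E'
from plant import env
from h import *
d=env.get_image("wrist");t=env.read_state()
D=d["depth"];R=np.array(d["R"]);T=np.array(d["t"])
def pt(u,v):
    z=np.median(D[v-2:v+3,u-2:u+3]);return R.T@(np.array([(u-d["cx"])/d["fx"]*z,(v-d["cy"])/d["fy"]*z,z])-T)
for uv in [(300,232),(345,232),(322,250),(310,436),(322,436),(336,436),(322,444),(322,300),(430,190)]: print(uv,pt(*uv).round(4))
print(t["ee_pos"])
E
```

```text
(300, 232) [0.4763 0.4642 0.1384]
(345, 232) [0.4957 0.4664 0.138 ]
(322, 250) [0.4868 0.457  0.1381]
(310, 436) [0.4931 0.3525 0.1379]
(322, 436) [0.4993 0.3533 0.138 ]
(336, 436) [0.5066 0.3543 0.138 ]
(322, 444) [0.5    0.348  0.1379]
(322, 300) [0.4868 0.4581 0.1874]
(430, 190) [ 0.5698  0.4652 -0.0011]
[0.49008406 0.43379234 0.1582888 ]
```

The stick is level, with its underside 26.5 mm below the TCP, and aligned at -83.2°. I'm lowering it behind the tile.

```bash
python3 -m inch '[[[0.001,0,-0.03,0,0,0,0],[0.001,0,-0.06,0,0,0,0],[0.001,0,-0.085,0,0,0,0],[0.001,0,-0.1,0,0,0,0],[0.001,0,-0.11,0,0,0,0],[0.001,0,-0.113,0,0,0,0],[0.001,0,-0.1145,0,0,0,0],[0.001,0,-0.1145,0,0,0,0]]]'
python3 -m inch '[[[0.001,-0.008,0,0,0,0,0],[0.002,-0.016,0,0,0,0,0],[0.003,-0.024,0,0,0,0,0],[0.004,-0.032,0,0,0,0,0],[0.0048,-0.04,0,0,0,0,0],[0.0057,-0.048,0,0,0,0,0],[0.0067,-0.056,0,0,0,0,0],[0.0077,-0.064,0,0,0,0,0],[0.0083,-0.07,0,0,0,0,0],[0.0083,-0.07,0,0,0,0,0]]]'
python3 - <<'E'
from plant import env
from h import *
d=env.get_image("top");cv2.imwrite("pics/t6.png",cv2.resize(d["frame"][210:310,110:310,::-1],(800,400),interpolation=2))
E
```

```text
t: 11.93
ee_pos: [0.4923, 0.4351, 0.0458]
tool_rot: [[-0.119, 0.993, 0.002], [0.993, 0.119, 0.001], [0.001, 0.002, -1.0]]
contact_force: [0.5, 0.4, -0.4]
finger_gap: 0.181
grasp_force: 58.9
t: 12.77
ee_pos: [0.4997, 0.3633, 0.0441]
tool_rot: [[-0.118, 0.993, -0.0], [0.993, 0.118, -0.001], [-0.001, -0.001, -1.0]]
contact_force: [0.5, 0.5, -1.6]
finger_gap: 0.176
grasp_force: 58.8
```

View pics/t6.png

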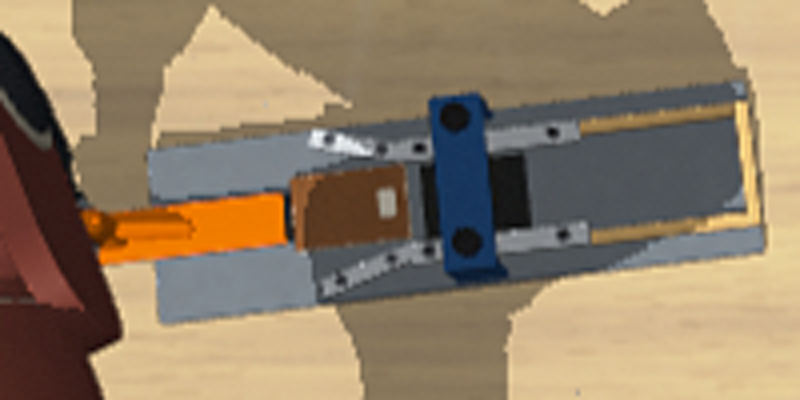

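The tile, at crop (350,207), is in the flare with the stick's nose squarely behind it. I'm continuing gently and settling the stick onto the deck.

```bash
python3 -m inch '[[[0.0007,-0.006,-0.0005,0,0,0,0],[0.0014,-0.012,-0.001,0,0,0,0],[0.0021,-0.018,-0.0015,0,0,0,0],[0.0028,-0.024,-0.002,0,0,0,0],[0.0035,-0.03,-0.002,0,0,0,0],[0.0042,-0.036,-0.002,0,0,0,0],[0.0049,-0.042,-0.002,0,0,0,0],[0.0056,-0.048,-0.002,0,0,0,0]]]'
python3 -m inch '[[[0.0007,-0.006,0,0,0,0,0],[0.0014,-0.012,0,0,0,0,0],[0.0021,-0.018,0,0,0,0,0],[0.0028,-0.024,0,0,0,0,0]]]'
```

```text
t: 13.48
ee_pos: [0.5057, 0.3178, 0.0433]
tool_rot: [[-0.119, 0.993, 0.001], [0.993, 0.119, 0.004], [0.003, 0.002, -1.0]]
contact_force: [-1.4, 6.9, 2.8]
finger_gap: 0.179
grasp_force: 59.2
t: 13.82
ee_pos: [0.5085, 0.2937, 0.0433]
tool_rot: [[-0.119, 0.993, 0.001], [0.993, 0.119, 0.003], [0.003, 0.002, -1.0]]
contact_force: [-0.3, 5.7, 2.1]
finger_gap: 0.179
grasp_force: 59.3
```

```bash
python3 -m inch '[[[0.0007,-0.006,0,0,0,0,0],[0.0014,-0.012,0,0,0,0,0],[0.0021,-0.018,0,0,0,0,0],[0.0028,-0.024,0,0,0,0,0],[0.0035,-0.03,0,0,0,0,0],[0.0042,-0.036,0,0,0,0,0],[0.0049,-0.042,0,0,0,0,0],[0.0056,-0.048,0,0,0,0,0]]]'
python3 -m inch '[[[0.0007,-0.006,0,0,0,0,0],[0.0014,-0.012,0,0,0,0,0],[0.0021,-0.018,0,0,0,0,0],[0.0028,-0.024,0,0,0,0,0],[0.0035,-0.03,0,0,0,0,0],[0.0042,-0.036,0,0,0,0,0],[0.0049,-0.042,0,0,0,0,0],[0.0053,-0.046,0,0,0,0,0],[0.0053,-0.046,0,0,0,0,0]]]'
python3 - <<'E'
from plant import env
from h import *
d=env.get_image("top");cv2.imwrite("pics/t7.png",cv2.resize(d["frame"][210:310,110:310,::-1],(800,400),interpolation=2))
E
```

```text
t: 14.48
ee_pos: [0.5139, 0.2444, 0.0427]
tool_rot: [[-0.12, 0.993, 0.001], [0.993, 0.12, 0.0], [0.0, 0.001, -1.0]]
contact_force: [-1.0, 4.2, 4.0]
finger_gap: 0.181
grasp_force: 59.7
t: 15.23
ee_pos: [0.5194, 0.1977, 0.0427]
tool_rot: [[-0.119, 0.993, 0.001], [0.993, 0.119, -0.001], [-0.001, 0.001, -1.0]]
contact_force: [0.3, 1.1, 4.6]
finger_gap: 0.176
grasp_force: 59.9
```

View pics/t7.png

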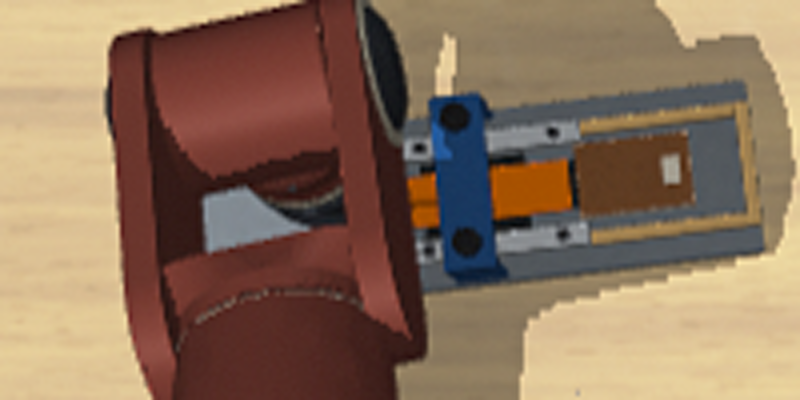

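The tile, at crop (635,173), lies on the outfeed deck fully clear of the bridge. I'm drawing the stick straight back.

```bash
python3 -m inch '[[[-0.001,0.008,0.001,0,0,0,0],[-0.0024,0.02,0.001,0,0,0,0],[-0.0042,0.035,0.001,0,0,0,0],[-0.006,0.05,0.001,0,0,0,0],[-0.0083,0.07,0.001,0,0,0,0],[-0.0107,0.09,0.001,0,0,0,0],[-0.0131,0.11,0.001,0,0,0,0],[-0.0155,0.13,0.002,0,0,0,0],[-0.0179,0.15,0.003,0,0,0,0],[-0.0179,0.15,0.003,0,0,0,0]]]'
python3 -m inch '[[[-0.003,0.025,0.005,0,0,0,0],[-0.006,0.05,0.015,0,0,0,0],[-0.0088,0.075,0.035,0,0,0,0],[-0.0088,0.085,0.065,0,0,0,0],[-0.0088,0.085,0.1,0,0,0,0],[-0.0088,0.085,0.115,0,0,0,0],[-0.0088,0.085,0.115,0,0,0,0]]]'
```

```text
t: 16.12
ee_pos: [0.4994, 0.3517, 0.0443]
tool_rot: [[-0.123, 0.992, -0.002], [0.992, 0.123, 0.0], [0.001, -0.001, -1.0]]
contact_force: [-0.6, -0.5, -0.7]
finger_gap: 0.178
grasp_force: 58.8
t: 16.7
ee_pos: [0.4942, 0.4352, 0.165]
tool_rot: [[-0.12, 0.993, 0.007], [0.993, 0.12, 0.004], [0.003, 0.007, -1.0]]
contact_force: [1.2, 0.5, -0.7]
finger_gap: 0.177
grasp_force: 58.8
```

```bash
python3 -m inch '[[[-0.01,-0.03,0,0,0,4,0],[-0.02,-0.06,0,0,0,8,0],[-0.03,-0.09,0,0,0,12,0],[-0.03,-0.12,0,0,0,16,0],[-0.03,-0.15,0,0,0,20,0],[-0.03,-0.18,0,0,0,25,0],[-0.03,-0.21,0,0,0,30,0],[-0.03,-0.24,0,0,0,35,0],[-0.03,-0.27,0,0,0,40,0],[-0.03,-0.3,0,0,0,45,0]]]'
python3 -m inch '[[[0,-0.03,0,0,0,5,0],[0,-0.06,0,0,0,10,0],[0,-0.09,0,0,0,15,0],[0,-0.12,0,0,0,20,0],[0,-0.15,0,0,0,25,0],[0,-0.18,0,0,0,30,0],[0,-0.21,0,0,0,35,0],[0,-0.24,0,0,0,40,0],[0,-0.27,0,0,0,43,0],[0,-0.3,0,0,0,43,0]]]'
python3 -m inch '[[[0,-0.03,0,0,0,0,0],[0,-0.042,-0.02,0,0,0,0],[0,-0.042,-0.06,0,0,0,0],[0,-0.042,-0.09,0,0,0,0],[0,-0.042,-0.115,0,0,0,0],[0,-0.042,-0.125,0,0,0,0],[0,-0.042,-0.129,0,0,0,0],[0,-0.042,-0.129,0,0,0,0]]]'
```

```text
t: 17.53
ee_pos: [0.4601, 0.1316, 0.157]
tool_rot: [[-0.789, 0.615, -0.005], [0.615, 0.789, -0.001], [0.003, -0.004, -1.0]]
contact_force: [0.7, -1.1, -0.8]
finger_gap: 0.177
grasp_force: 58.9
t: 18.37
ee_pos: [0.46, -0.1674, 0.157]
tool_rot: [[-0.996, -0.085, -0.004], [-0.085, 0.996, 0.002], [0.004, 0.002, -1.0]]
contact_force: [-0.2, -0.8, -1.2]
finger_gap: 0.178
grasp_force: 58.9
t: 19.03
ee_pos: [0.4601, -0.2077, 0.0303]
tool_rot: [[-0.996, -0.084, -0.005], [-0.084, 0.996, 0.002], [0.005, 0.003, -1.0]]
contact_force: [-2.6, 0.6, 2.7]
finger_gap: 0.182
grasp_force: 60.4
```

In contact with the mat at 2.7 N, so I'm releasing and retreating.

```bash
python3 -m inch '[[[0,0,0,0,0,0,25],[0,0,0,0,0,0,35],[0,0,0,0,0,0,50],[0,0,0,0,0,0,60],[0,0,0,0,0,0,60],[0,0,0.02,0,0,0,60],[0,0,0.05,0,0,0,60],[0,0,0.09,0,0,0,60],[0,0,0.13,0,0,0,60],[0,0,0.17,0,0,0,60]]]'
python3 -m inch '[[[-0.03,-0.03,0.02,0,0,0,60],[-0.06,-0.06,0.03,0,0,0,60],[-0.07,-0.09,0.05,0,0,0,60],[-0.07,-0.12,0.05,0,0,0,60],[-0.07,-0.12,0.05,0,0,0,60]]]'
python3 - <<'E'
from plant import env
from h import *
d=env.get_image("top");a=d["frame"][210:330,130:490,::-1];a=cv2.resize(a,(800,267),interpolation=2)
e=env.get_image("scene");b=cv2.resize(e["frame"][170:410,170:490,::-1],(440,330),interpolation=2)
o=np.zeros((600,800,3),np.uint8);o[:267]=a;o[268:598,:440]=b;cv2.imwrite("pics/fin.png",o)
E
```

```text
t: 19.87
ee_pos: [0.4617, -0.2079, 0.2027]
tool_rot: [[-0.996, -0.085, -0.001], [-0.085, 0.996, 0.0], [0.0, 0.0, -1.0]]
contact_force: [0.6, -0.1, -0.6]
finger_gap: 0.6
grasp_force: 0.0
t: 20.28
ee_pos: [0.3915, -0.333, 0.2535]
tool_rot: [[-0.997, -0.08, 0.002], [-0.08, 0.997, -0.005], [-0.002, -0.005, -1.0]]
contact_force: [0.6, 0.1, 0.4]
finger_gap: 0.6
grasp_force: 0.0
```

View pics/fin.png

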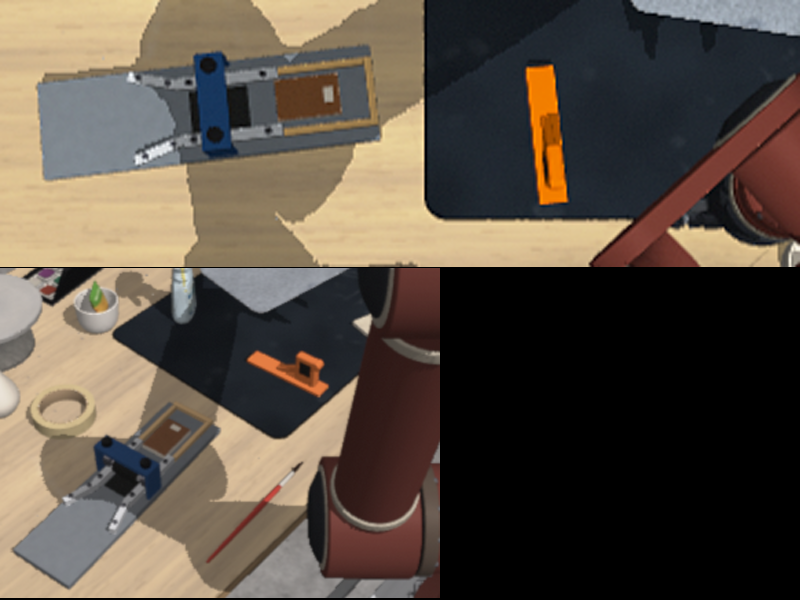

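The tile lies flat on the outfeed at crop (307,97), and the stick stands on its sole on the mat at (546,133). The arm is clear, so I'm handing in.

```bash
python3 -c "
from plant import env
print(env.close_job())"
```

```text
the job is handed in; nothing more can be done
None
```

The job is handed in at about 20 s of robot time: the brown tile lies flat on the outfeed deck clear of the bridge, the push stick stands on its sole on the mat, and the cream tile was not touched.

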